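# Pin the tube rotator's shaft

### The arm

A 6-joint arm with a two-finger parallel gripper is mounted at the origin on the work surface. World frame = base frame: x ahead of the robot, y to its left, z up, the work surface at z = 0. Lengths are in mm, angles in degrees, forces in N, time in s.
With the tool pointing down it reaches from about 350 to 850 mm from the base axis. Payload 8.1 kg.
Tool frame: the origin (TCP) lies midway between the tips of the shut fingers; the grasp point (between the pads) lies grip_depth behind it (grip_depth is the distance from the TCP to the grasp point, in mm); z points along the fingers, y is the line along which they close (so a half turn about z gives the same grasp; the last joint's range is limited). The gripper opens to 85 mm and grips with 20 to 120 N. Pads are 22 mm wide; open, the fingers measure 114 mm over their backs; the gripper's body (76 mm by 85 mm) begins 54 mm behind the grasp point. The pads swing forward as they close: fully open they stand 13 mm farther back than shut.
Start: joints at [63.461, 7.471, 85.268, -0, 87.261, -4.893], TCP at [221.305, 557.7, 231.292] pointing down, gripper open.
Joint ranges: [-169.43, 169.43], [-51.17, 129.36], [1.28, 143.12], [-76.62, 256.62], [0, 156.53], [-152.29, 152.29]. Speed limits (degrees/s): [136.94, 136.94, 159.86, 180, 180, 180].

### API

Orientations are given as [roll, pitch, yaw] about the fixed x, y, z axes, in that order (R = Rz(yaw) Ry(pitch) Rx(roll)).
In Python, from bench import sense, snapshot, hand_in, grip_depth gives the robot as it stands. The module is installed in compiled form; this text tells all that it offers.
- The arm moves only by the tool apply_moves, never from a script. Its argument "series" is text: rows parted by semicolons, each of 5 numbers parted by spaces: the shift along the tool's x, y, z each as a share of 0.3 m, from -1 to 1, then the turn about the tool's z as a share of 2 rad, from -1 to 1, then the gripper's target within -1 to 1 (shut at 1, half-way at 0, fully open at -1). In form: tx ty tz twist gripper; .... A call has 1 to 5 rows; each row shifts and turns the commanded pose from where the row before left it, along the tool's axes as they then stand; what a row does not reach is not made up. A row lasts 1/12 s, in which the tool goes at most 41.7 mm and 7.16 degrees, less where a joint would pass 70% of its speed; a pose out of reach is approached as far as the arm can. A call with a number of a shift or a turn outside -1 to 1 is refused whole. A call with a gripper value outside its range is refused whole. The fingers move at their own pace and stop on an object; "squeeze" is the grip in N (left out, the last holds). Time passes only in rows, so rows that do not move let the fingers close. It gives the time, the measured TCP pose, the force, the opening and the grip force at its end, in the units of the state.
- sense(): the state, without advancing time (a new reading comes with each control period).
- snapshot(name): name is "side" or "top" or "wrist"; returns a dict with "frame" (420x560x3 uint8, blue, green, red), "depth" (420x560 float32, mm along the optical axis (not along the pixel's ray), 0 where there is no reading), "intrinsics" (3x3 intrinsics, pixels), "extrinsics" (4x4, takes a point from camera to world coordinates); the wrist camera has in their place "tool_from_camera" (4x4, takes a point from camera to tool coordinates, whose origin is the TCP and whose axes are the flange's). Camera axes: x right, y down, z forward; pixel columns grow to the right and rows downward; lengths in mm; the calibration is good to about 2 mm. A picture is of the moment at which its call begins: read the wrist's pose just before it.
- hand_in(): hands the job in; it is judged then, once.
The state is a dict: "time": time; "joint_pos": joint angles; "qd": joint speeds; "joint_efforts": joint torques, N m; "tool_pos": TCP position; "tcp_rot": TCP orientation; "ft_force": force on the tool from outside, world axes, zero at the start; "wrist_torque": the same for the moment, N m; "finger_gap": finger opening in mm; "grip_force": force on a finger pad.
Only numpy, scipy, OpenCV 4.12 (cv2) and the standard library are available. Lean on these libraries where they do the work, as an engineer would, in place of code of your own. Each camera call takes 0.05 s, during which the arm holds its last target. There are 200 camera calls.

### The job

Lock the tube rotator for loading: put the red-knobbed pin into the bore on top of its housing, turn the crank gently until you feel the pin drop into a cross-hole of the hidden shaft, then push the pin fully home so that its collar sits on the plate, and let go. Never force the pin, either by the crank or by pressing on it, and leave everything else where it stands.

Things in the scene. Friction and masses are not known exactly. Their poses are not given: they have to be found in the camera images.
- rotator: Tube rotator, fixed to the bench: white bearing housing on a 150 x 110 mm foot (22 mm thick), with an aluminium top plate (78 mm along x, 75 mm along y), its upper face 163 mm above the bench. Origin: centre of the underside, straight below the bore. Its y axis is parallel to the shaft, z is up. On its -y side is the crank, on its +y side the disc of tubes.
- shaft_mid (a point): Point on the shaft axis below the bore, 110 mm above the bench. Hidden here is a hollow shaft, 44 mm wide, wall 5 mm, with a 12.5 mm cross-hole at every quarter turn. How they lie relative to the crank is unknown; at the start the nearest is 0.25 to 0.8 rad away. It turns either way, without end stops, and stays where left (friction 0.08 N m, 1 to 2 N at the grip).
- bore (a point): Centre of the mouth of the round vertical bore in the top plate, flush with its upper face: 12 mm wide, 30 mm deep, over the shaft axis; axes as the rotator's. A pin let go in it stands on the shaft, its collar 27 mm above the plate. When a hole comes under it, it drops 5 mm by itself and catches the shaft: the crank then has 0.35 rad of play between firm stops, and the pin jams if pushed down with the crank left at either stop.
- plunger_top (a point): Where the hidden stiff plunger's top is at the start, 36 mm below the bore's mouth. A pin that has dropped into a hole stands on it. It takes about 6 N to push down the last 22 mm until the pin's collar meets the plate, and stays down. Damage if all contacts of pin and rotator exceed 70 N together: a caught pin takes 7 times the force at the grip, so stay below 8 N there.
- crank_grip (a point): Centre of the crank's black round grip sleeve, 16 mm thick, 56 mm long, parallel to the rotator's y axis and free to spin on its axle. It lies 112 mm from the bore on the rotator's -y side, on a radius of 65 mm about the shaft axis; it starts within 0.95 rad of straight above the axis. The crank's arm lies 73 to 83 mm from the bore; a counterweight is on its other end.
- disc (a point): Centre of the blue disc, 160 mm across, 8 mm thick, that turns with the crank; tubes on it reach 76 mm further along the rotator's y axis.
- pin: Lock pin with the red knob, loose, about 70 g. Steel shank 10 mm thick, 58 mm long with a 3 mm tapered tip, below a steel collar 30 mm wide and 3 mm thick; above the collar a square red knob, 24 x 24 mm (sides square to the pin's x and y axes), 38 mm tall, top 41 mm above the collar's underside. Origin: on the axis at the collar's underside; z runs up through the knob. The collar's underside is 0 mm above the plate when fully home.
- pin_tip (a point): The lower end of the red pin's shank, 58 mm below the collar's underside.
- pin_knob (a point): Middle of the red knob, on the axis, 22 mm above the collar's underside.
- stand: Grey block fixed to the bench, 60 mm (x) by 130 mm (y), 62 mm tall, with two 13 mm through holes on its y axis, 35 mm either side of the middle. The two pins hang in them by their collars. Origin: centre of the underside.
- spare: Pin of the same shape with a blue knob, belongs to another machine; leave it in the stand. Origin as for the red pin. It may stand in either hole.
- bottle_a: brown reagent bottle with black cap, 72 mm wide, 170 mm tall; bystander, loose. Origin: centre of the underside.
- bottle_b: second brown reagent bottle with black cap, 72 mm wide, 170 mm tall; bystander, loose. Origin: centre of the underside.
- flask: conical glass flask, 82 mm wide at the foot, 115 mm tall; bystander, loose. Origin: centre of the underside.
- beaker: open glass beaker, 68 mm wide, 75 mm tall; bystander, loose. Origin: centre of the underside.
- jar: small brown jar with white lid, 50 mm wide, 60 mm tall; bystander, loose. Origin: centre of the underside.
- wash: white plastic bottle with red cap, 60 mm wide, 140 mm tall; bystander, loose. Origin: centre of the underside.
Not all that is in view belongs to the job. What is shaped like the pin but green, turquoise or white is not meant.

How it is judged:
By the outcome, as a careful person would: the job done as asked, in the order asked, and still so for the second after the job is handed in, with the robot touching nothing.
It also fails if it takes over 72 s, if anything falls off the work surface, if the arm or the gripper's body presses on something with over 40 N, if the wrist force passes 120 N, or if a joint passes its speed limit or range.

## Working session

There is one attempt and no reset: what is moved stays moved. The work goes in short steps, Python scripts to look and compute and a tool call to move; the robot and the scene stay as the last step left them, time stands still between calls to the robot, and variables do not carry over. Pictures are saved under pics/ and viewed, at most 10 in all, crops included, and the job is handed in when it is done.

Besides the shell and the picture viewer there is one more tool, called after ">>>" as name(argument=value, ...) on one line, values as JSON. apply_moves: Moves the arm, as the interface text tells. Its arguments: {"type":"object","properties":{"series":{"type":"string"},"squeeze":{"type":"number"}},"required":["series"]}

```bash
mkdir -p pics; cat > h.py <<'E'
import numpy as np, cv2, pickle
from bench import sense, snapshot, hand_in, grip_depth
def snap(n,f):
    s=snapshot(n); cv2.imwrite(f'pics/{f}.png',s['frame']); pickle.dump(s,open(f'{f}.pkl','wb')); return s
def P(s,u,v,d=None,T=None):
    K=s['intrinsics']; d=s['depth'][int(v),int(u)] if d is None else d
    T=s['extrinsics'] if T is None else T
    return (T@[(u-K[0,2])/K[0,0]*d,(v-K[1,2])/K[1,1]*d,d,1])[:3]
def Pz(s,u,v,z):
    K=s['intrinsics'];T=s['extrinsics']; r=T[:3,:3]@[(u-K[0,2])/K[0,0],(v-K[1,2])/K[1,1],1]; o=T[:3,3]
    return o+r*(z-o[2])/r[2]
E
python3 - <<'E'
from h import *
print(grip_depth, sense())
a=snap('top','top1');b=snap('side','side1')
print(a['extrinsics'].round(2),a['intrinsics'],b['extrinsics'].round(2))
E
```

```text
18.700000000000003 {'time': 0.0, 'joint_pos': array([ 6.34611006e+01,  7.51382358e+00,  8.53283150e+01, -6.77572716e-04,
        8.72623328e+01, -4.89381883e+00]), 'qd': array([ 0.05266788, -0.03099099, -0.00763822,  0.03223731, -0.00724839,
        0.0324634 ]), 'joint_efforts': array([-3.25373803e-04, -5.69391775e+01, -5.00553989e+01, -3.15218795e-04,
        1.47455628e-02,  1.25899948e-05]), 'tool_pos': array([221.06000787, 557.20662875, 230.26707062]), 'tcp_rot': array([-1.79895852e+02, -8.23812492e-03,  1.58354945e+02]), 'ft_force': array([-1.01986863,  0.17391164,  0.06887445]), 'wrist_torque': array([ 0.00982945,  0.00439958, -0.03831214]), 'grip_force': 0.0, 'finger_gap': 85.29182668190975}
[[ 1.00000e-02 -9.70000e-01  2.40000e-01  1.57280e+02]
 [-1.00000e+00 -1.00000e-02  0.00000e+00 -4.68000e+00]
 [-0.00000e+00 -2.40000e-01 -9.70000e-01  1.75115e+03]
 [ 0.00000e+00  0.00000e+00  0.00000e+00  1.00000e+00]] [[508.62196603   0.         278.53942169]
 [  0.         508.62196603 206.05454588]
 [  0.           0.           1.        ]] [[-1.0000e+00 -6.0000e-02  5.0000e-02  4.7469e+02]
 [-8.0000e-02  7.2000e-01 -6.9000e-01  8.1848e+02]
 [ 1.0000e-02 -6.9000e-01 -7.2000e-01  9.9711e+02]
 [ 0.0000e+00  0.0000e+00  0.0000e+00  1.0000e+00]]
```

View pics/top1.png

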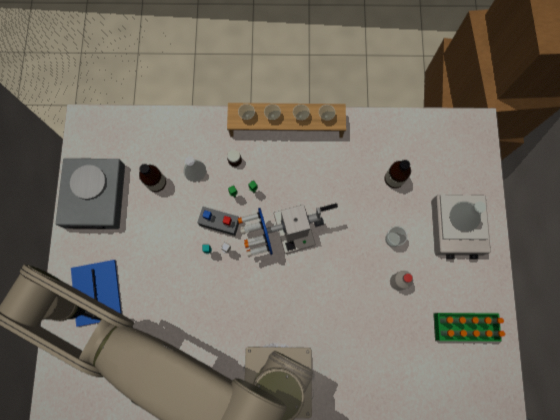

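View pics/side1.png

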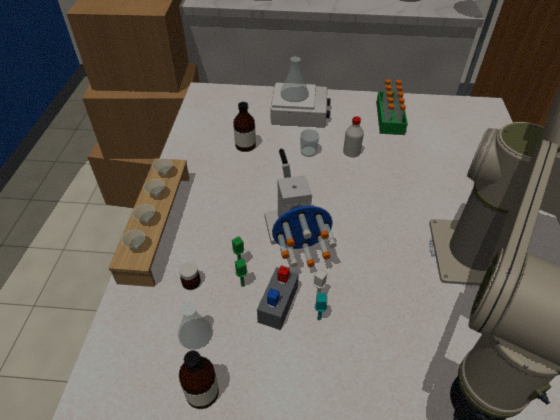

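The top view shows the red knob at about (227,220), the blue one at (208,215), the rotator plate at about (296,222) and the crank grip at about (328,209). In the side view the red knob is at (284,273). I'll enlarge both.

```bash
python3 - <<'E'
from h import *
import pickle
a=cv2.imread('pics/top1.png')[150:270,190:350]; cv2.imwrite('pics/topc.png',cv2.resize(a,None,fx=5,fy=5,interpolation=cv2.INTER_CUBIC))
b=cv2.imread('pics/side1.png')[140:330,220:350]; cv2.imwrite('pics/sidec.png',cv2.resize(b,None,fx=3,fy=3,interpolation=cv2.INTER_CUBIC))
E
```

```text
(no output)
```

View pics/topc.png

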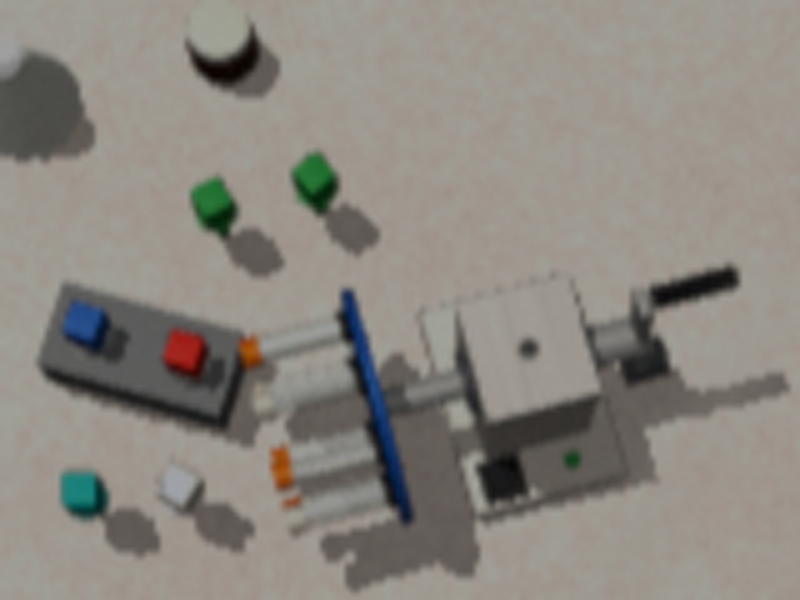

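View pics/sidec.png

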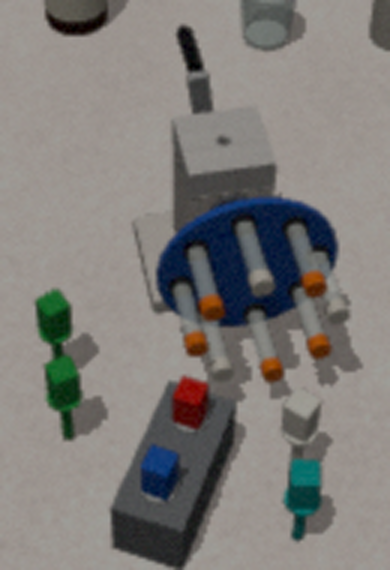

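```bash
python3 - <<'E'
from h import *
s=pickle.load(open('top1.pkl','rb')); b=pickle.load(open('side1.pkl','rb'))
c=lambda U,V:((U+.5)/5-.5+190,(V+.5)/5-.5+150)
d=lambda U,V:((U+.5)/3-.5+220,(V+.5)/3-.5+140)
for n,(U,V),z in [('bore',(529,348),163),('redtop',(185,347),103),('bluetop',(86,320),103)]+[(f'plate{i}',p,163) for i,p in enumerate([(457,303),(572,277),(599,396),(482,422)])]+[(f'stand{i}',p,62) for i,p in enumerate([(65,284),(243,333),(224,410),(43,364)])]:
    u,v=c(U,V); print(n,Pz(s,u,v,z).round(1),P(s,round(u),round(v)).round(1))
for U,V in [(652,300),(680,292),(695,287),(720,280),(738,275),(640,310),(645,360)]:
    u,v=c(U,V); print('grip',P(s,round(u),round(v)).round(1))
for n,(U,V),z in [('bore',(223,140),163),('redtop',(191,391),103),('bluetop',(160,460),103)]:
    u,v=d(U,V); print('side',n,Pz(b,u,v,z).round(1),P(b,round(u),round(v)).round(1))
for U,V in [(182,32),(187,45),(193,60),(197,70)]:
    u,v=d(U,V); print('sgrip',P(b,round(u),round(v)).round(1))
E
```

```text
bore [506.7 -52.4 163. ] [510.9 -51.6 146.7]
redtop [517.9 174.  103. ] [517.8 172.6 103.4]
bluetop [535.5 240.5 103. ] [531.9 238.3 113. ]
plate0 [535.7  -6.1 163. ] [573.7  -6.2   6.8]
plate1 [553.8 -79.9 163. ] [595.5 -87.8  -4.1]
plate2 [476.  -97.1 163. ] [476.6 -96.1 156.8]
plate3 [458.3 -22.8 163. ] [467.8 -23.4 112.9]
stand0 [570.  262.2  62. ] [586.6 270.6  -0. ]
stand1 [537.1 139.3  62. ] [552.1 145.4  -1.3]
stand2 [483.6 150.5  62. ] [484.2 152.8  51.7]
stand3 [513.9 274.4  62. ] [515.8 275.5  59.8]
grip [ 534.3 -130.1  177.8]
grip [ 538.6 -148.2  188.1]
grip [ 544.8 -158.9  176.6]
grip [ 546.4 -174.1  184.2]
grip [ 552.  -184.7  175.2]
grip [ 528.3 -123.8  175.3]
grip [ 514.6 -133.6   88.1]
side bore [504.2 -48.4 163. ] [504.5 -56.7 156.2]
side redtop [514.2 179.8 103. ] [514.9 181.1 104.7]
side bluetop [532.9 246.  103. ] [532.9 246.  103.1]
sgrip [ 551.6 -171.4  182.5]
sgrip [ 544.5 -153.6  179.7]
sgrip [ 537.3 -132.5  180. ]
sgrip [ 534.2 -129.1  172.3]
```

```bash
python3 - <<'E'
from h import *
for n in ['top1','side1']:
    s=pickle.load(open(n+'.pkl','rb')); K=s['intrinsics'];D=s['depth'];v,u=np.mgrid[:420,:560]
    X=np.stack([(u-K[0,2])/K[0,0]*D,(v-K[1,2])/K[1,1]*D,D,np.ones_like(D)],-1)@s['extrinsics'].T
    f=s['frame'].astype(int)
    org=(f[...,2]>170)&(f[...,1]<140)&(f[...,1]>50)&(f[...,0]<80)&(D>0)&(X[...,1]>60)&(X[...,1]<170)&(abs(X[...,0]-500)<130)
    k,l,st,c=cv2.connectedComponentsWithStats(org.astype(np.uint8))
    for i in range(1,k): m=l==i; print(n,'orange',m.sum(),X[m][:,:3].mean(0).round(),X[m][:,1].max().round())
    m=(D>0)&(abs(X[...,0]-500)<120)&(X[...,1]>110)&(X[...,1]<165)&(X[...,2]>70)&(X[...,2]<260)
    print(n,[tuple(p[:3].round().astype(int)) for p in X[m][::max(1,m.sum()//25)]])
w=snapshot('wrist'); print(w['tool_from_camera'].round(3),w['intrinsics'])
E
```

```text
top1 [(np.int64(619), np.int64(163), np.int64(100)), (np.int64(618), np.int64(149), np.int64(102)), (np.int64(615), np.int64(156), np.int64(102)), (np.int64(612), np.int64(163), np.int64(100)), (np.int64(614), np.int64(150), np.int64(93)), (np.int64(611), np.int64(157), np.int64(91)), (np.int64(606), np.int64(163), np.int64(95)), (np.int64(612), np.int64(152), np.int64(75)), (np.int64(539), np.int64(160), np.int64(70)), (np.int64(522), np.int64(163), np.int64(100)), (np.int64(510), np.int64(125), np.int64(159)), (np.int64(512), np.int64(113), np.int64(146)), (np.int64(507), np.int64(125), np.int64(156)), (np.int64(508), np.int64(113), np.int64(152)), (np.int64(502), np.int64(128), np.int64(164)), (np.int64(503), np.int64(115), np.int64(157)), (np.int64(518), np.int64(145), np.int64(71)), (np.int64(500), np.int64(122), np.int64(156)), (np.int64(512), np.int64(164), np.int64(84)), (np.int64(499), np.int64(119), np.int64(149)), (np.int64(494), np.int64(128), np.int64(153)), (np.int64(501), np.int64(121), np.int64(71)), (np.int64(498), np.int64(121), np.int64(72)), (np.int64(495), np.int
[... 1112 characters left out ...]
np.int64(517), np.int64(130), np.int64(112)), (np.int64(521), np.int64(135), np.int64(111)), (np.int64(509), np.int64(138), np.int64(111)), (np.int64(521), np.int64(139), np.int64(104)), (np.int64(513), np.int64(137), np.int64(99)), (np.int64(513), np.int64(138), np.int64(96)), (np.int64(489), np.int64(120), np.int64(70)), (np.int64(496), np.int64(128), np.int64(71)), (np.int64(486), np.int64(130), np.int64(71))]
[[   0.      -0.947   -0.321   84.017]
 [   1.       0.       0.      -0.803]
 [  -0.      -0.321    0.947 -141.913]
 [   0.       0.       0.       1.   ]] [[317.82575227   0.         278.99568091]
 [  0.         317.82575227 206.11791314]
 [  0.           0.           1.        ]]
```

>>> apply_moves(series="-0.115 -0.068 0 0 -1;-0.115 -0.068 0 0 -1;-0.115 -0.068 0 0 -1;-0.115 -0.068 0 0 -1;-0.115 -0.068 0 0 -1")

```text
time: 0.57
tool_pos: [344.5, 397.6, 231.0]
tcp_rot: [-180.0, -0.0, 158.4]
ft_force: [-0.2, 0.3, 0.8]
finger_gap: 85.5
grip_force: 0.0
```

>>> apply_moves(series="-0.115 -0.068 0 0 -1;-0.115 -0.068 0 0 -1;-0.115 -0.068 0 0 -1;-0.115 -0.068 0 0 -1;-0.115 -0.068 0 0 -1")

```text
time: 0.98
tool_pos: [467.4, 239.0, 231.2]
tcp_rot: [-180.0, -0.0, 158.4]
ft_force: [0.3, 0.5, 0.0]
finger_gap: 85.3
grip_force: 0.0
```

>>> apply_moves(series="-0.115 -0.068 0 0 -1;-0.115 -0.068 0 0 -1;0 0 0 0.06 -1;0 0 0 0.06 -1;0 0 0 0.06 -1")

```text
time: 1.4
tool_pos: [516.1, 176.3, 230.8]
tcp_rot: [-180.0, -0.0, 137.3]
ft_force: [0.1, 0.1, -0.3]
finger_gap: 85.5
grip_force: 0.0
```

>>> apply_moves(series="0 0 0 0.06 -1;0 0 0 0.06 -1;0 0 0 0.06 -1;0 0 0 0.06 -1;0 0 0 0.06 -1")

```text
time: 1.82
tool_pos: [515.6, 177.4, 230.9]
tcp_rot: [-180.0, -0.0, 103.0]
ft_force: [-0.1, 0.1, 1.3]
finger_gap: 85.6
grip_force: 0.0
```

>>> apply_moves(series="0 0 0 0.06 -1;0 0 0 0.06 -1;0 0 0 0.06 -1;0 0 0 0.06 -1;0 0 0 0 -1")

```text
time: 2.23
tool_pos: [515.6, 177.4, 230.9]
tcp_rot: [-180.0, 0.0, 75.5]
ft_force: [-0.4, 0.7, -0.5]
finger_gap: 85.2
grip_force: 0.0
```

```bash
cat >> h.py <<'E'
from scipy.spatial.transform import Rotation as Ro
def wrist(f):
    st=sense(); T=np.eye(4); T[:3,:3]=Ro.from_euler('xyz',st['tcp_rot'],degrees=True).as_matrix(); T[:3,3]=st['tool_pos']
    s=snapshot('wrist'); s['extrinsics']=T@s['tool_from_camera']; s['T']=T
    cv2.imwrite(f'pics/{f}.png',s['frame']); pickle.dump(s,open(f+'.pkl','wb')); return s
E
python3 - <<'E'
from h import *
s=wrist('w1'); f=s['frame'].astype(int)
m=((f[...,2]>120)&(f[...,1]<80)&(f[...,0]<80)).astype(np.uint8)
k,l,st,c=cv2.connectedComponentsWithStats(m)
for i in range(1,k):
    if st[i,4]>100: print(st[i],c[i],f[l==i].mean(0))
cv2.imwrite('pics/w1c.png',cv2.resize(s['frame'][100:320,160:440],None,fx=2.7,fy=2.7,interpolation=cv2.INTER_CUBIC))
E
```

```text
[268 184  27  25 617] [280.98703404 196.05834684] [ 15.54619125  23.05834684 169.9821718 ]
```

View pics/w1.png

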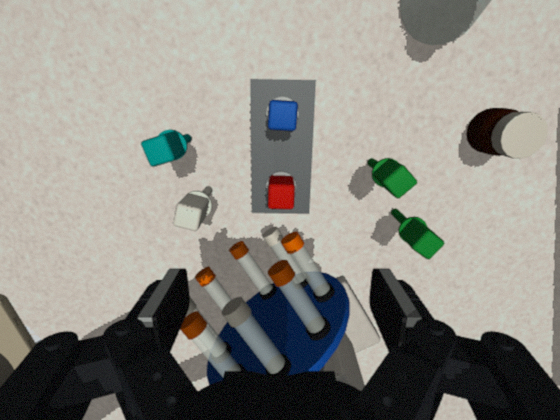

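The stand is upright in the wrist image. The red knob's top face is at about (282,196), nearly square to the tool. The tubes end near (293,241) and (271,232), close to the stand.

```bash
python3 - <<'E'
from h import *
s=pickle.load(open('w1.pkl','rb')); f=s['frame'].astype(int)
print(f[172:214,281,2])
m=((f[...,2]>150)&(f[...,1]<80)&(f[...,0]<80)).astype(np.uint8)
p=np.argwhere(m)[:,::-1]
for q in [p]:
    Q=np.array([Pz(s,u,v,103) for u,v in q])[:,:2].astype(np.float32)
    r=cv2.minAreaRect(Q); print(r,len(q),Q.mean(0))
iT=np.linalg.inv(s['T']); c=Q.mean(0); print('in tool',iT@[*c,103,1])
# stand corners top z=62
for u,v in [(251,80),(316,80),(309,214),(251,213)]: print(Pz(s,u,v,62).round(1),(iT@[*Pz(s,u,v,62),1]).round(1))
# tube tips: depth
for u,v in [(293,241),(271,232),(281,271),(303,262),(239,250)]: print('tube',P(s,u,v).round(1),(iT@[*P(s,u,v),1]).round(1))
E
```

```text
[146 161 150 121  83  83  83  83  86  88  81 100 127 157 169 178 184 182
 177 179 179 180 182 178 179 178 179 179 180 177 175 173 176 171 176 169
 130  92  94  94 100 148]
((484.8106994628906, 131.76095581054688), (132.56983947753906, 57.328216552734375), 39.52937698364258) 603 [512.2161  171.16849]
in tool [ -6.84360281  -1.61667941 127.9340107    1.        ]
[513.8 278.9  62. ] [ 97.9 -27.  168.9   1. ]
[571.1 264.2  62. ] [ 97.9  32.2 168.9   1. ]
[536.3 139.   62. ] [-31.9  29.8 168.9   1. ]
[478.1 155.1  62. ] [-30.9 -30.6 169.    1. ]
tube [516.4 135.9 110.9] [-40.   11.2 120.    1. ]
tube [493.4 131.1  66.5] [-50.4  -9.8 164.4   1. ]
tube [504.4 133.6 154.7] [-45.2   0.2  76.2   1. ]
tube [520.2 112.2 109.7] [-62.   20.9 121.3   1. ]
tube [452.7 115.7  58.4] [-75.4 -45.3 172.6   1. ]
```

```bash
cat >> h.py <<'E'
def red(s,z,thr=150):
    f=s['frame'].astype(int)
    m=((f[...,2]>thr)&(f[...,1]<80)&(f[...,0]<80)).astype(np.uint8)
    k,l,st,c=cv2.connectedComponentsWithStats(m); i=1+st[1:,4].argmax()
    p=np.argwhere(l==i)[:,::-1]; Q=np.array([Pz(s,u,v,z) for u,v in p])[:,:2].astype(np.float32)
    iT=np.linalg.inv(s['T']); q=(iT@np.array([[*x,z,1] for x in Q]).T)[:2].T.astype(np.float32)
    return c[i],st[i],Q.mean(0),q.mean(0),cv2.minAreaRect(q)
E
python3 - <<'E'
from h import *
print(red(pickle.load(open('w1.pkl','rb')),103))
E
```

```text
(array([280.74719101, 196.22846442]), array([269, 185,  25,  23, 534], dtype=int32), array([515.56635, 177.21326], dtype=float32), array([-0.15309994,  0.11524849], dtype=float32), ((-0.018255233764648438, 0.24607467651367188), (21.296571731567383, 20.39232063293457), 89.96724700927734))
```

>>> apply_moves(series="0.013 0 0 0 -0.2;0 0 0.1 0 -0.2;0 0 0.1 0 -0.2;0 0 0.1 0 -0.2;0 0 0.1 0 -0.2", squeeze=30)

```text
time: 2.7
tool_pos: [516.8, 181.5, 110.2]
tcp_rot: [180.0, -0.0, 76.1]
ft_force: [1.6, 0.1, -1.1]
finger_gap: 51.2
grip_force: 0.0
```

>>> apply_moves(series="0 0 0.06 0 -0.2;0 0 0.06 0 -0.2;0 0 0 0 -0.2;0 0 0 0 -0.2")

```text
time: 3.03
tool_pos: [515.8, 181.2, 74.4]
tcp_rot: [-179.9, 0.1, 76.0]
ft_force: [-0.4, -0.2, 1.3]
finger_gap: 51.0
grip_force: 0.0
```

>>> apply_moves(series="0 0 0 0 1;0 0 0 0 1;0 0 0 0 1;0 0 0 0 1;0 0 0 0 1")

```text
time: 3.45
tool_pos: [518.2, 181.7, 77.3]
tcp_rot: [179.8, -0.1, 75.9]
ft_force: [-0.3, 0.9, 6.8]
finger_gap: 23.3
grip_force: 31.0
```

>>> apply_moves(series="0 0 -0.05 0 1;0 0 -0.08 0 1;0 0 -0.1 0 1;0 0 -0.1 0 1;0 0 -0.1 0 1")

```text
time: 3.87
tool_pos: [516.5, 181.2, 205.9]
tcp_rot: [180.0, -0.0, 75.9]
ft_force: [0.5, 0.3, -0.2]
finger_gap: 23.5
grip_force: 30.6
```

>>> apply_moves(series="0 0 -0.1 0 1;0 0 -0.1 0 1;0 0 -0.09 0 1;0 0 0 0 1")

```text
time: 4.2
tool_pos: [519.2, 181.9, 299.2]
tcp_rot: [179.4, -0.3, 75.9]
ft_force: [-0.2, -0.3, 0.8]
finger_gap: 23.3
grip_force: 30.6
```

>>> apply_moves(series="-0.108 0.0225 0 0 1;-0.108 0.0225 0 0 1;-0.108 0.0225 0 0 1;-0.108 0.0225 0 0 1")

```text
time: 4.53
tool_pos: [510.8, 47.9, 291.3]
tcp_rot: [180.0, -0.0, 75.9]
ft_force: [0.8, 0.1, 0.0]
finger_gap: 23.5
grip_force: 30.6
```

>>> apply_moves(series="-0.108 0.0225 0 0 1;-0.108 0.0225 0 0 1;-0.108 0.0225 0 0 1;0 0 0 0 1;0 0 0 0 1")

```text
time: 4.95
tool_pos: [506.9, -51.8, 291.2]
tcp_rot: [180.0, -0.0, 75.7]
ft_force: [-0.6, 0.2, -0.1]
finger_gap: 23.5
grip_force: 30.6
```

```bash
python3 - <<'E'
from h import *
s=wrist('w2'); print(s['T'].round(2)); x=s['frame'][110:310,180:420]
cv2.imwrite('pics/w2c.png',cv2.resize(x,None,fx=3,fy=3,interpolation=cv2.INTER_CUBIC))
E
```

```text
[[ 2.5000e-01  9.7000e-01  0.0000e+00  5.0686e+02]
 [ 9.7000e-01 -2.5000e-01  0.0000e+00 -5.1800e+01]
 [ 0.0000e+00  0.0000e+00 -1.0000e+00  2.9120e+02]
 [ 0.0000e+00  0.0000e+00  0.0000e+00  1.0000e+00]]
```

View pics/w2c.png

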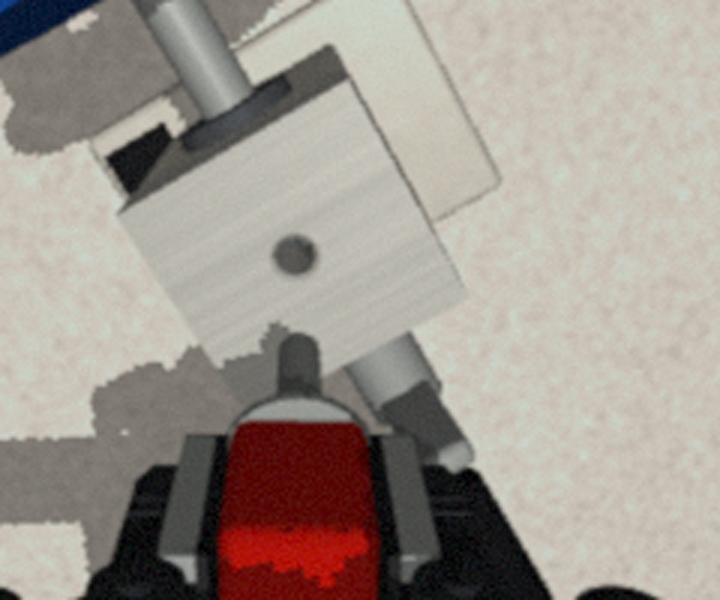

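The bore is at crop (295,254), the tip of the held pin at (297,340), and the pin hangs straight.

```bash
python3 - <<'E'
from h import *
s=pickle.load(open('w2.pkl','rb')); iT=np.linalg.inv(s['T'])
c=lambda U,V:((U+.5)/3-.5+180,(V+.5)/3-.5+110)
x=Pz(s,*c(295,254.5),163); print('bore',x.round(1),(iT@[*x,1]).round(2))
for e in [69,71,73]:
    z=291.2-e; 
    for V in (333,338): print(e,(iT@[*Pz(s,*c(297.5,V),z),1]).round(2))
g=s['frame'][180:210,262:294].astype(int).sum(2)//3
m=g<130; v,u=np.nonzero(m); print(m.sum(),u.mean()+262,v.mean()+180)
q=[(297,y) for y in ()]
for nm,p in [('pA',(121,212)),('pB',(350,80)),('pC',(466,294))]: 
    x=Pz(s,*c(*p),163); print(nm,x.round(1))
E
```

```text
bore [505.  -49.9 163. ] [  1.41  -2.32 128.2    1.  ]
69 [-0.31 -1.51 69.    1.  ]
69 [-1.59 -1.51 69.    1.  ]
71 [-1.09 -1.52 71.    1.  ]
71 [-2.38 -1.52 71.    1.  ]
73 [-1.88 -1.52 73.    1.  ]
73 [-3.18 -1.52 73.    1.  ]
155 277.9483870967742 194.66451612903225
pA [459.1 -24.8 163. ]
pB [532.4  -4.6 163. ]
pC [551.5 -74.5 163. ]
```

```bash
python3 - <<'E'
from h import *
for n in ('w1','w2'):
    s=pickle.load(open(n+'.pkl','rb')); print(s['tool_from_camera'].round(4).tolist())
s=pickle.load(open('w2.pkl','rb')); f=s['frame'].astype(int)
for v in (222,225,228,232,236): print(v,f[v,268:292].sum(1)//3)
for v in (255,262,270,280,290): 
    r=(f[v,:,2]>70)&(f[v,:,1]<50); u=np.nonzero(r[240:320])[0]+240; print(v,u.min(),u.max(),(u.min()+u.max())/2)
g=f[188:203,268:289].sum(2)//3; print(g)
E
```

```text
[[0.0002, -0.947, -0.3213, 82.1872], [1.0, 0.0004, -0.0006, -1.2696], [0.0007, -0.3213, 0.947, -141.9136], [0.0, 0.0, 0.0, 1.0]]
[[0.0002, -0.947, -0.3213, 82.1902], [1.0, 0.0004, -0.0006, -1.2716], [0.0007, -0.3213, 0.947, -141.9145], [0.0, 0.0, 0.0, 1.0]]
222 [137 109 106 109 106 111 101  90  72  65  70  70  75  74  78 100 133 166
 179 180 180 180 180 177]
225 [105 109 112 108 101  74  62  63  63  71  70  72  72  75  71  72  70  92
 152 178 181 179 176 175]
228 [112 110 107 110  91  63  61  63  65  65  67  73  70  74  71  69  64  72
 115 163 178 179 180 177]
232 [108 110 108 109  86  58  63  65  62  69  64  69  70  71  70  71  72  67
  98 152 175 177 178 171]
236 [111 109 109 102  79  54  52  50  49  53  47  51  56  68  72  66  66  70
  85 110 124 121 124 117]
255 258 299 278.5
262 258 299 278.5
270 256 302 279.0
280 255 302 278.5
290 253 305 279.0
[[177 177 180 175 177 168 164 151 141 134 128 127 142 156 168 179 186 187
  186 185 183]
 [178 175 175 175 171 154 133 115 109 108  95  98 110 117 136 158 177 187
  185 185 185]
 [174 174 175 170 150 124 100  92  89  93  76  72  86  99 1
[... 398 characters left out ...]
2 107  86  80  85  85  84  86  88  78  81  75  67  67  84 122
  156 175 184]
 [180 174 156 128  98  82  84  90  85  86  85  83  79  80  78  69  91 125
  159 177 182]
 [184 180 161 142 107  85  84  84  87  86  84  82  79  79  75  76 112 139
  161 180 187]
 [185 184 169 154 124  93  87  87  83  87  85  85  81  79  75  91 126 150
  170 186 184]
 [183 182 174 161 143 118  95  89  88  86  85  85  77  74  86 110 138 158
  174 183 181]
 [180 182 176 165 156 143 125 109  91  89  85  84  85  94 118 141 157 170
  179 185 181]
 [180 178 177 176 167 162 151 136 129 117 112 120 131 142 149 157 172 177
  185 180 181]
 [177 179 177 178 179 171 166 161 159 155 151 150 155 160 163 173 176 182
  178 181 182]]
```

>>> apply_moves(series="0.0187 -0.0033 0 0 1;0 0 0.05 0 1;0 0 0.05 0 1;0 0 0.05 0 1;0 0 0 0 1")

```text
time: 5.42
tool_pos: [506.0, -42.4, 242.9]
tcp_rot: [-179.7, -0.0, 76.0]
ft_force: [-0.8, -0.2, -1.6]
finger_gap: 23.5
grip_force: 30.5
```

>>> apply_moves(series="0 0 0.01 0 1;0 0 0.01 0 1;0 0 0 0 1")

```text
time: 5.67
tool_pos: [507.8, -44.0, 240.7]
tcp_rot: [180.0, -0.0, 75.9]
ft_force: [0.3, 0.1, -1.0]
finger_gap: 23.3
grip_force: 30.5
```

```bash
python3 - <<'E'
from h import *
s=wrist('w3'); b=snap('side','side3'); print(sense()['tool_pos'],sense()['ft_force'])
x=cv2.resize(s['frame'][150:270,220:340],None,fx=4,fy=4,interpolation=cv2.INTER_CUBIC)
y=cv2.resize(b['frame'][140:220,255:335],None,fx=6,fy=6,interpolation=cv2.INTER_CUBIC)[:480,:300+20]
cv2.imwrite('pics/c3.png',np.hstack([x,y[:480]]))
E
```

```text
[507.95941662 -44.36362158 241.13163995] [-0.22564792  1.00303765 -1.06156496]
```

View pics/c3.png

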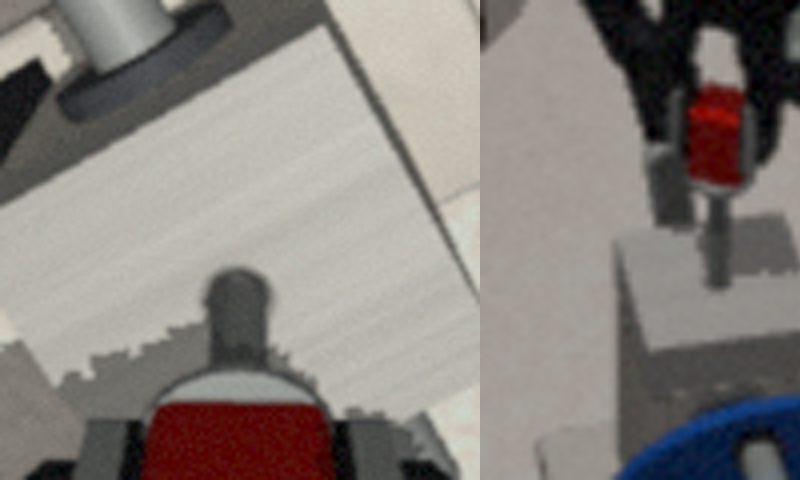

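The wrist crop shows the shank tip centred over the bore rim at (238,290). The side crop agrees. I'll lower it in small steps and watch the force.

>>> apply_moves(series="0 0 0.007 0 1;0 0 0.007 0 1;0 0 0.007 0 1;0 0 0 0 1")

```text
time: 6.1
tool_pos: [507.3, -44.6, 233.4]
tcp_rot: [-180.0, 0.0, 75.8]
ft_force: [-0.2, 0.8, 0.5]
finger_gap: 23.7
grip_force: 30.5
```

>>> apply_moves(series="0 0 0.005 0 1;0 0 0.005 0 1;0 0 0 0 1")

```text
time: 6.35
tool_pos: [507.4, -44.6, 230.6]
tcp_rot: [-180.0, 0.0, 75.8]
ft_force: [-0.2, -0.3, -1.3]
finger_gap: 23.4
grip_force: 30.5
```

>>> apply_moves(series="0 0 0.005 0 1;0 0 0.005 0 1;0 0 0 0 1")

```text
time: 6.6
tool_pos: [507.4, -44.5, 227.6]
tcp_rot: [-180.0, 0.0, 75.8]
ft_force: [0.3, -0.7, -0.8]
finger_gap: 23.4
grip_force: 30.5
```

>>> apply_moves(series="0 0 0.01 0 1;0 0 0.01 0 1;0 0 0.01 0 1;0 0 0.01 0 1;0 0 0 0 1")

```text
time: 7.02
tool_pos: [507.1, -44.5, 215.0]
tcp_rot: [-179.9, 0.0, 75.8]
ft_force: [0.4, 0.1, -1.3]
finger_gap: 23.3
grip_force: 30.5
```

>>> apply_moves(series="0 0 0.01 0 1;0 0 0.01 0 1;0 0 0 0 1")

```text
time: 7.27
tool_pos: [507.2, -44.5, 209.2]
tcp_rot: [-179.9, 0.0, 75.8]
ft_force: [-0.1, -0.1, 0.0]
finger_gap: 23.3
grip_force: 30.5
```

>>> apply_moves(series="0 0 0.007 0 1;0 0 0 0 1")

```text
time: 7.43
tool_pos: [507.4, -44.5, 207.5]
tcp_rot: [-180.0, 0.0, 75.8]
ft_force: [-0.4, 0.1, -0.4]
finger_gap: 23.6
grip_force: 30.5
```

>>> apply_moves(series="0 0 0 0 0.2;0 0 0 0 0.2;0 0 0 0 -0.2;0 0 0 0 -0.2;0 0 0 0 -0.2")

```text
time: 7.85
tool_pos: [507.6, -44.6, 208.1]
tcp_rot: [180.0, 0.0, 75.8]
ft_force: [0.6, 0.7, -0.1]
finger_gap: 51.3
grip_force: 0.0
```

>>> apply_moves(series="0 0 -0.05 0 -0.2;0 0 -0.08 0 -0.2;0 0 -0.1 0 -0.2;0 0 -0.09 0 -0.2;0 0 0 0 -0.2")

```text
time: 8.27
tool_pos: [509.8, -45.0, 310.8]
tcp_rot: [179.5, -0.0, 75.9]
ft_force: [0.7, -0.5, 1.3]
finger_gap: 51.2
grip_force: 0.0
```

>>> apply_moves(series="-0.0825 0.0523 0 0 -0.2;-0.0825 0.0523 0 0 -0.2;-0.0825 0.0523 0 0 -0.2;-0.0825 0.0523 0 0 -0.2;0 0 0 0 -0.2")

```text
time: 8.68
tool_pos: [544.7, -160.3, 303.0]
tcp_rot: [-180.0, 0.1, 75.7]
ft_force: [1.0, 0.7, -0.0]
finger_gap: 51.4
grip_force: 0.0
```

>>> apply_moves(series="0 0 0 -0.0515 -0.2;0 0 0 -0.0515 -0.2;0 0 0 -0.0515 -0.2;0 0 0 -0.0515 -0.2;0 0 0 -0.0515 -0.2")

```text
time: 9.1
tool_pos: [544.1, -155.6, 303.8]
tcp_rot: [-180.0, -0.0, 105.6]
ft_force: [0.7, 0.1, -0.3]
finger_gap: 50.8
grip_force: 0.0
```

>>> apply_moves(series="0 0 0 0 -0.2;0 0 0 0 -0.2")

```text
time: 9.27
tool_pos: [544.2, -155.6, 303.8]
tcp_rot: [-180.0, -0.0, 105.2]
ft_force: [0.2, 0.5, 0.3]
finger_gap: 51.2
grip_force: 0.0
```

```bash
python3 - <<'E'
from h import *
s=wrist('w4'); b=snap('side','side4')
x=cv2.resize(s['frame'][:300,130:430],(450,450),interpolation=cv2.INTER_CUBIC)
y=cv2.resize(b['frame'][115:215,255:325],(315,450),interpolation=cv2.INTER_CUBIC)
cv2.imwrite('pics/c4.png',np.hstack([x,y]))
f=b['frame'].astype(int); m=((f[...,2]>100)&(f[...,1]<60)&(f[...,0]<60)).astype(np.uint8); m[215:]=0;m[:,:255]=0;m[:,325:]=0
v,u=np.nonzero(m); print(len(u),u.min(),u.max(),v.min(),v.max(),np.median(b['depth'][m>0])); X=np.array([P(b,*p) for p in zip(u,v)]); print(np.median(X,0),np.percentile(X[:,2],[5,95]))
E
```

```text
48 291 301 164 170 1153.2896
[500.94458145 -48.16173955 230.98053378] [228.09286062 233.0281429 ]
```

View pics/c4.png

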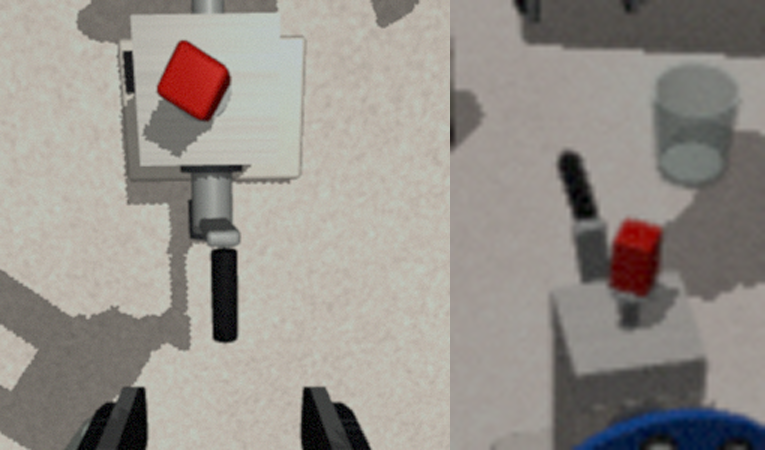

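The pin stands on the shaft with its knob top at 231 mm, as expected. In the wrist crop the crank sleeve is centred at (224,296), which puts it straight below the TCP. Next I'll cage the sleeve loosely.

>>> apply_moves(series="-0.02 0 0.1 0 -0.2;0 0 0.1 0 -0.2;0 0 0.1 0 -0.2;0 0 0.1 0 -0.2;0 0 0.09 0 -0.2", squeeze=20)

```text
time: 9.78
tool_pos: [545.3, -161.4, 155.0]
tcp_rot: [-180.0, -0.0, 105.2]
ft_force: [0.7, 0.5, 0.8]
finger_gap: 51.4
grip_force: 0.0
```

>>> apply_moves(series="0 0 0 0 0.2;0 0 0 0 0.4;0 0 0 0 0.54;0 0 0 0 0.54;0 0 0 0 0.54")

```text
time: 10.2
tool_pos: [547.3, -162.3, 159.6]
tcp_rot: [179.8, 0.1, 105.3]
ft_force: [-0.2, 0.1, -0.4]
finger_gap: 19.9
grip_force: 0.0
```

```bash
cat >> h.py <<'E'
def knob():
    b=snapshot('side'); f=b['frame'].astype(int)
    w=np.clip(f[...,2]-1.3*f[...,1]-30,0,80).astype(float); w[:120]=0; w[215:]=0; w[:,:270]=0; w[:,325:]=0
    v,u=np.mgrid[:420,:560]; m=w>30; z=np.median([P(b,*p)[2] for p in zip(u[m],v[m])]) if m.any() else None
    t=sense(); print('u %.2f v %.2f n %d zmed %.1f'%((w*u).sum()/w.sum(),(w*v).sum()/w.sum(),m.sum(),z),t['tool_pos'].round(1),t['ft_force'].round(1),round(t['time'],2))
    return b
E
python3 - <<'E'
from h import *
knob();b=knob();knob()
y=cv2.resize(b['frame'][80:230,220:340],(480,600),interpolation=cv2.INTER_CUBIC); cv2.imwrite('pics/c5.png',y)
E
```

```text
u 295.77 v 170.34 n 111 zmed 226.8 [ 547.  -162.2  159.2] [ 0.5  0.  -0.4] 10.25
u 295.80 v 170.28 n 109 zmed 226.8 [ 546.8 -162.   158.7] [-0.6 -0.1  0.7] 10.3
u 295.76 v 170.31 n 111 zmed 226.3 [ 546.5 -162.   158.3] [-0.3  0.  -0.7] 10.35
```

View pics/c5.png

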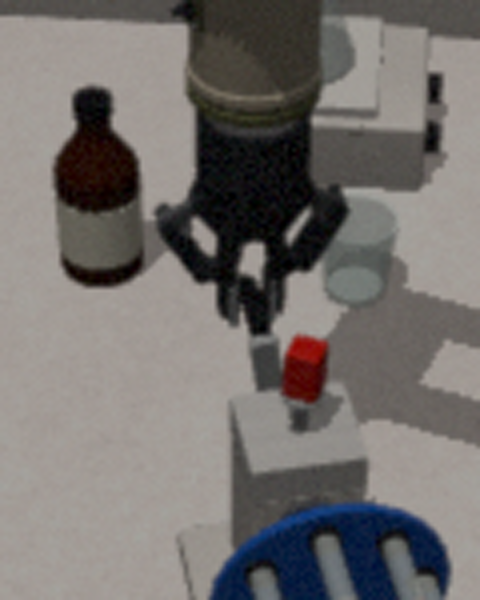

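The crop shows the fingers caging the crank sleeve, with the pin standing in the bore. I'll turn towards tool -y in small steps and check the knob height after each one.

>>> apply_moves(series="0 -0.008 0 0 0.54;0 -0.008 0 0 0.54;0 -0.008 0 0 0.54;0 0 0 0 0.54")

```text
time: 10.68
tool_pos: [538.5, -163.8, 157.0]
tcp_rot: [180.0, 0.0, 105.3]
ft_force: [1.2, -0.4, 0.2]
finger_gap: 19.5
grip_force: 0.4
```

```bash
python3 -c "
from h import *
knob()"
```

```text
u 292.59 v 169.91 n 106 zmed 226.6 [ 538.6 -163.7  157. ] [-0.6 -0.3  0.3] 10.73
```

>>> apply_moves(series="0 -0.007 0 0 0.54;0 -0.007 0 0 0.54;0 -0.007 0 0 0.54;0 0 0 0 0.54")

```text
time: 11.07
tool_pos: [532.3, -165.4, 156.8]
tcp_rot: [-180.0, -0.0, 105.3]
ft_force: [0.7, -0.7, -0.6]
finger_gap: 19.6
grip_force: 0.3
```

```bash
python3 -c "
from h import *
knob()"
```

```text
u 292.27 v 170.20 n 107 zmed 228.2 [ 532.4 -165.3  156.8] [-0.5 -0.5 -0.4] 11.12
```

>>> apply_moves(series="0 -0.007 0 0 0.54;0 -0.007 0 0 0.54;0 -0.007 0 0 0.54;0 0 0 0 0.54")

```text
time: 11.45
tool_pos: [526.2, -167.0, 156.8]
tcp_rot: [-180.0, -0.0, 105.3]
ft_force: [0.8, 0.0, 0.0]
finger_gap: 20.3
grip_force: 0.3
```

```bash
python3 -c "
from h import *
knob()"
```

```text
u 292.33 v 170.29 n 105 zmed 227.6 [ 526.3 -167.   156.8] [ 1.   0.4 -0.6] 11.5
```

>>> apply_moves(series="0 -0.007 0 0 0.54;0 -0.007 0 0 0.54;0 -0.007 0 0 0.54;0 0 0 0 0.54")

```text
time: 11.83
tool_pos: [520.2, -168.7, 156.8]
tcp_rot: [-180.0, -0.0, 105.3]
ft_force: [0.9, -0.8, 0.7]
finger_gap: 19.6
grip_force: 0.3
```

```bash
python3 -c "
from h import *
knob()"
```

```text
u 292.39 v 170.28 n 105 zmed 227.2 [ 520.3 -168.7  156.9] [-0.1 -0.1  0.8] 11.88
```

>>> apply_moves(series="0 -0.007 0 0 0.54;0 -0.007 0.004 0 0.54;0 -0.007 0 0 0.54;0 0 0 0 0.54")

```text
time: 12.22
tool_pos: [514.1, -170.4, 155.6]
tcp_rot: [-180.0, -0.0, 105.3]
ft_force: [0.3, 0.3, -0.3]
finger_gap: 19.6
grip_force: 0.3
```

```bash
python3 -c "
from h import *
knob()"
```

```text
u 292.46 v 170.29 n 100 zmed 228.3 [ 514.2 -170.3  155.6] [ 0.4  0.2 -0.8] 12.27
```

>>> apply_moves(series="0 -0.007 0 0 0.54;0 -0.007 0.007 0 0.54;0 -0.007 0 0 0.54;0 0 0 0 0.54")

```text
time: 12.6
tool_pos: [508.0, -172.1, 153.3]
tcp_rot: [-180.0, -0.0, 105.3]
ft_force: [0.6, 0.4, -0.3]
finger_gap: 19.4
grip_force: 0.3
```

```bash
python3 -c "
from h import *
knob()"
```

```text
u 292.51 v 170.25 n 101 zmed 227.5 [ 508.  -172.   153.4] [0.4 0.6 0.4] 12.65
```

>>> apply_moves(series="0 -0.007 0 0 0.54;0 -0.007 0.009 0 0.54;0 -0.007 0 0 0.54;0 0 0 0 0.54")

```text
time: 12.98
tool_pos: [501.9, -173.7, 150.6]
tcp_rot: [-180.0, -0.0, 105.4]
ft_force: [1.1, -0.8, 0.2]
finger_gap: 19.5
grip_force: 0.3
```

```bash
python3 -c "
from h import *
knob()"
```

```text
u 292.46 v 170.30 n 99 zmed 228.2 [ 502.  -173.7  150.7] [ 0.1 -0.9 -0.3] 13.03
```

>>> apply_moves(series="0 -0.006 0.01 0 0.54;0 -0.006 0.01 0 0.54;0 -0.006 0.01 0 0.54;0 0 0 0 0.54")

```text
time: 13.37
tool_pos: [496.5, -175.0, 140.9]
tcp_rot: [-179.9, -0.0, 105.3]
ft_force: [1.5, 0.1, 0.0]
finger_gap: 19.8
grip_force: 0.6
```

```bash
python3 -c "
from h import *
knob()"
```

```text
u 292.51 v 170.37 n 105 zmed 227.4 [ 496.6 -175.   141.3] [ 0.9 -0.8  0. ] 13.42
```

>>> apply_moves(series="0 -0.005 0.006 0 0.54;0 -0.005 0.006 0 0.54;0 -0.005 0.006 0 0.54;0 0 0 0 0.54")

```text
time: 13.75
tool_pos: [492.4, -176.2, 136.0]
tcp_rot: [-180.0, -0.0, 105.4]
ft_force: [0.9, -0.2, -0.7]
finger_gap: 19.7
grip_force: 0.6
```

```bash
python3 -c "
from h import *
knob()"
```

```text
u 292.45 v 170.43 n 99 zmed 228.4 [ 492.5 -176.3  136.2] [ 1.3 -1.  -0.3] 13.8
```

>>> apply_moves(series="0 -0.005 0.003 0 0.54;0 -0.005 0.003 0 0.54;0 -0.004 0.003 0 0.54;0 0 0 0 0.54")

```text
time: 14.13
tool_pos: [488.5, -177.4, 133.6]
tcp_rot: [-180.0, -0.0, 105.4]
ft_force: [0.7, 0.0, 0.1]
finger_gap: 19.4
grip_force: 0.8
```

```bash
python3 -c "
from h import *
knob()"
```

```text
u 292.47 v 170.78 n 89 zmed 228.8 [ 488.6 -177.4  133.7] [ 1.   1.1 -0.7] 14.18
```

>>> apply_moves(series="0 -0.004 0.004 0 0.54;0 -0.004 0.004 0 0.54;0 -0.004 0.004 0 0.54;0 0 0 0 0.54")

```text
time: 14.52
tool_pos: [485.0, -178.4, 129.8]
tcp_rot: [-180.0, -0.0, 105.3]
ft_force: [1.7, 0.2, -0.1]
finger_gap: 19.6
grip_force: 0.9
```

```bash
python3 -c "
from h import *
b=knob(); f=b['frame']; print(f[160:182,293,2])"
```

```text
u 292.46 v 171.00 n 97 zmed 226.9 [ 485.1 -178.4  130. ] [ 1.2  0.4 -0.6] 14.57
[164 162 164 163 151 147 145 144 145 145 145 133  91  78  76  75  71  72
  77  76  74  86]
```

```bash
cat >> h.py <<'E'
def knob2():
    b=snapshot('side'); f=b['frame'].astype(int); R,G=f[...,2],f[...,1]
    m=(R>1.7*G)&(R>40); m[:120]=0; m[215:]=0; m[:,:270]=0; m[:,325:]=0
    v,u=np.nonzero(m); X=np.array([P(b,*p) for p in zip(u,v)]); t=sense()
    print('n',m.sum(),'u %.2f v %.2f'%(u.mean(),v.mean()),'rows',v.min(),v.max(),'z',np.percentile(X[:,2],[10,50,90]).round(1),t['tool_pos'].round(1),t['ft_force'].round(1),round(t['time'],2)); return b
E
python3 -c "
from h import *
b=knob2(); pickle.dump(b,open('k.pkl','wb'))"
```

```text
n 150 u 292.82 v 172.73 rows 165 181 z [200.2 221.  230.9] [ 485.1 -178.4  130.1] [ 1.4 -0.4 -0. ] 14.62
```

>>> apply_moves(series="0 -0.004 0.006 0 0.54;0 -0.004 0.006 0 0.54;0 0 0 0 0.54")

```text
time: 14.87
tool_pos: [482.6, -179.0, 126.1]
tcp_rot: [-180.0, -0.0, 105.4]
ft_force: [1.7, 0.1, -0.1]
finger_gap: 19.8
grip_force: 0.9
```

```bash
python3 -c "
from h import *
b=knob2(); knob()"
```

```text
n 155 u 293.04 v 173.65 rows 166 182 z [197.7 218.  227.4] [ 482.7 -179.   126.3] [ 1.5 -0.9 -0.1] 14.92
u 292.67 v 171.90 n 91 zmed 224.7 [ 482.8 -179.   126.5] [ 1.3  0.7 -0.2] 14.97
```

>>> apply_moves(series="0 -0.003 0.005 0 0.54;0 0 0 0 0.54;0 0 0 0 0.54")

```text
time: 15.22
tool_pos: [482.1, -179.2, 125.0]
tcp_rot: [-180.0, 0.0, 105.3]
ft_force: [0.6, -0.5, -0.6]
finger_gap: 20.1
grip_force: 0.7
```

```bash
python3 -c "
from h import *
b=knob2(); knob()"
```

```text
n 154 u 292.90 v 173.93 rows 166 182 z [197.1 216.3 226.9] [ 482.1 -179.2  125.1] [ 1.7 -0.4 -0.2] 15.27
u 292.57 v 172.02 n 90 zmed 225.0 [ 482.1 -179.2  125.1] [ 0.6 -0.4 -0.2] 15.32
```

The knob's top has dropped from about 231 to 227 mm, so the pin has fallen into a hole. I'll back off gently to feel the reverse stop, which gives me the middle of the play.

>>> apply_moves(series="0 0.005 0 0 0.54;0 0.005 0 0 0.54;0 0 0 0 0.54")

```text
time: 15.57
tool_pos: [485.1, -178.3, 125.0]
tcp_rot: [-180.0, -0.0, 105.4]
ft_force: [0.7, 0.2, 0.7]
finger_gap: 19.7
grip_force: 0.0
```

>>> apply_moves(series="0 0.003 0 0 0.54;0 0 0 0 0.54")

```text
time: 15.73
tool_pos: [485.8, -178.1, 125.0]
tcp_rot: [-180.0, -0.0, 105.4]
ft_force: [-0.2, -0.1, 0.3]
finger_gap: 19.6
grip_force: 0.2
```

>>> apply_moves(series="0 0.003 0 0 0.54;0 0 0 0 0.54")

```text
time: 15.9
tool_pos: [486.4, -178.0, 124.9]
tcp_rot: [-179.9, -0.0, 105.4]
ft_force: [-2.3, -1.8, 0.1]
finger_gap: 19.7
grip_force: 1.4
```

>>> apply_moves(series="0 0.002 0 0 0.54;0 0 0 0 0.54")

```text
time: 16.07
tool_pos: [487.0, -177.9, 125.0]
tcp_rot: [-180.0, -0.0, 105.3]
ft_force: [-3.3, -1.2, 0.6]
finger_gap: 19.9
grip_force: 1.8
```

```bash
python3 -c "
from h import *
b=knob2(); knob()"
```

```text
n 155 u 293.10 v 173.48 rows 166 182 z [198.8 218.2 227.3] [ 487.1 -177.8  125. ] [-3.  -0.9 -0.1] 16.12
u 292.96 v 171.84 n 94 zmed 224.5 [ 487.1 -177.8  125. ] [-3.1 -2.5  0.7] 16.17
```

>>> apply_moves(series="0 0.002 0 0 0.54;0 0 0 0 0.54")

```text
time: 16.33
tool_pos: [487.9, -177.6, 125.1]
tcp_rot: [-180.0, -0.0, 105.4]
ft_force: [-3.0, -3.0, 0.2]
finger_gap: 19.9
grip_force: 1.6
```

>>> apply_moves(series="0 0 0 0 0.54")

```text
time: 16.42
tool_pos: [488.0, -177.6, 125.1]
tcp_rot: [180.0, 0.0, 105.4]
ft_force: [-2.9, -1.3, 0.3]
finger_gap: 19.6
grip_force: 1.6
```

>>> apply_moves(series="0 0.002 0 0 0.54;0 0 0 0 0.54")

```text
time: 16.58
tool_pos: [488.6, -177.4, 125.1]
tcp_rot: [180.0, 0.0, 105.4]
ft_force: [-2.1, -2.0, 0.2]
finger_gap: 19.3
grip_force: 1.5
```

>>> apply_moves(series="0 0.002 0 0 0.54;0 0 0 0 0.54")

```text
time: 16.75
tool_pos: [489.2, -177.2, 125.1]
tcp_rot: [180.0, 0.0, 105.4]
ft_force: [-1.9, -1.0, 0.0]
finger_gap: 19.3
grip_force: 1.4
```

```bash
python3 -c "
from h import *
b=knob2(); knob()"
```

```text
n 158 u 294.02 v 173.08 rows 165 182 z [197.5 218.  228.1] [ 489.2 -177.2  125.1] [-2.1 -1.9  0.2] 16.8
u 293.78 v 171.53 n 100 zmed 225.5 [ 489.2 -177.2  125.1] [-2.7 -1.9 -0. ] 16.85
```

>>> apply_moves(series="0 0.002 0 0 0.54;0 0 0 0 0.54")

```text
time: 17.02
tool_pos: [489.8, -177.0, 125.1]
tcp_rot: [180.0, -0.0, 105.4]
ft_force: [-1.9, -1.4, -0.2]
finger_gap: 19.5
grip_force: 1.4
```

>>> apply_moves(series="0 0.002 0 0 0.54;0 0 0 0 0.54")

```text
time: 17.18
tool_pos: [490.3, -176.9, 125.1]
tcp_rot: [180.0, -0.0, 105.4]
ft_force: [-2.1, -1.7, -0.1]
finger_gap: 19.9
grip_force: 1.4
```

```bash
python3 -c "
from h import *
b=knob2(); knob()"
```

```text
n 157 u 294.38 v 172.95 rows 165 181 z [198.6 217.8 228.2] [ 490.3 -176.9  125.1] [-2.4 -1.6  0.5] 17.23
u 294.14 v 171.46 n 109 zmed 224.4 [ 490.3 -176.9  125.1] [-2.8 -1.5 -0.2] 17.28
```

```bash
cat >> h.py <<'E'
def prof(b):
    f=b['frame'].astype(float); r=f[...,2]/(f[...,1]+f[...,0]+10)*2
    m=r>1.7; m[:120]=0; m[215:]=0; m[:,:270]=0; m[:,325:]=0
    u=np.nonzero(m)[1].mean(); c=int(round(u)); p=r[155:195,c-3:c+4].mean(1)
    def cr(seq,lv):
        i=next(i for i in range(len(seq)-1) if (seq[i]-lv)*(seq[i+1]-lv)<=0 and seq[i+1]!=seq[i]); return i+(seq[i]-lv)/(seq[i]-seq[i+1])
    return round(u,2), round(155+cr(p,1.9),2), round(194-cr(p[::-1],1.9),2)
E
python3 -c "
from h import *
for n in('side4','k'): print(n,prof(pickle.load(open(n+'.pkl','rb'))))
for i in range(3): b=snapshot('side'); print(prof(b))
pickle.dump(b,open('k2.pkl','wb'))"
```

```text
side4 (np.float64(295.72), np.float64(163.93), np.float64(179.66))
k (np.float64(292.94), np.float64(165.02), np.float64(180.7))
(np.float64(294.22), np.float64(164.72), np.float64(181.52))
(np.float64(294.26), np.float64(164.61), np.float64(180.98))
(np.float64(294.34), np.float64(164.4), np.float64(181.12))
```

>>> apply_moves(series="0 0.002 -0.003 0 0.54;0 0 0 0 0.54")

```text
time: 17.6
tool_pos: [490.9, -176.8, 126.1]
tcp_rot: [180.0, -0.0, 105.4]
ft_force: [-2.6, -1.6, 0.1]
finger_gap: 19.6
grip_force: 1.5
```

>>> apply_moves(series="0 0.002 -0.003 0 0.54;0 0 0 0 0.54")

```text
time: 17.77
tool_pos: [491.4, -176.6, 127.0]
tcp_rot: [-180.0, 0.0, 105.4]
ft_force: [-3.2, -2.2, -0.4]
finger_gap: 19.4
grip_force: 1.9
```

```bash
python3 -c "
from h import *
b=knob2(); print(prof(b)); print(prof(snapshot('side')))"
```

```text
n 160 u 294.66 v 172.86 rows 164 181 z [198.3 217.2 228.4] [ 491.3 -176.7  126.9] [-3.7 -1.9 -0.2] 17.82
(np.float64(294.65), np.float64(164.63), np.float64(180.98))
(np.float64(294.6), np.float64(164.72), np.float64(181.15))
```

>>> apply_moves(series="0 0.002 -0.003 0 0.54;0 0 0 0 0.54")

```text
time: 18.03
tool_pos: [491.9, -176.5, 127.9]
tcp_rot: [-180.0, 0.0, 105.4]
ft_force: [-3.4, -2.0, -0.2]
finger_gap: 19.7
grip_force: 2.3
```

>>> apply_moves(series="0 0.002 -0.002 0 0.54;0 0 0 0 0.54")

```text
time: 18.2
tool_pos: [492.3, -176.4, 128.3]
tcp_rot: [-180.0, -0.0, 105.4]
ft_force: [-3.6, -2.6, -0.6]
finger_gap: 19.5
grip_force: 2.7
```

```bash
python3 -c "
from h import *
b=knob2(); print(prof(b)); print(prof(snapshot('side')))"
```

```text
n 155 u 294.77 v 172.88 rows 164 182 z [198.4 218.9 228.1] [ 492.3 -176.4  128.3] [-4.4 -2.8 -0.1] 18.25
(np.float64(294.79), np.float64(164.64), np.float64(180.99))
(np.float64(294.88), np.float64(164.57), np.float64(181.12))
```

>>> apply_moves(series="0 0.002 0 0 0.54;0 0 0 0 0.54")

```text
time: 18.47
tool_pos: [492.7, -176.4, 128.3]
tcp_rot: [-179.9, 0.0, 105.3]
ft_force: [-6.2, -3.3, -0.2]
finger_gap: 20.0
grip_force: 3.2
```

>>> apply_moves(series="0 0.001 0 0 0.54;0 0 0 0 0.54")

```text
time: 18.63
tool_pos: [492.8, -176.3, 128.2]
tcp_rot: [-179.9, -0.0, 105.4]
ft_force: [-6.0, -3.2, 0.9]
finger_gap: 19.5
grip_force: 3.5
```

```bash
python3 -c "
from h import *
b=knob2(); print(prof(b)); print(prof(snapshot('side')))"
```

```text
n 151 u 294.84 v 173.01 rows 165 182 z [198.9 218.7 228. ] [ 492.8 -176.3  128.2] [-6.  -3.7  0.3] 18.68
(np.float64(294.84), np.float64(164.51), np.float64(180.97))
(np.float64(294.84), np.float64(164.62), np.float64(181.57))
```

The force rises steadily past x≈491, so that is the stop. I'll move forward to the middle of the play, where the pin is free.

>>> apply_moves(series="0 -0.01 0.004 0 0.54;0 -0.01 0.004 0 0.54;0 -0.01 0.004 0 0.54;0 -0.006 0.003 0 0.54;0 0 0 0 0.54")

```text
time: 19.15
tool_pos: [483.0, -178.9, 123.9]
tcp_rot: [180.0, 0.0, 105.4]
ft_force: [1.4, 0.8, -0.4]
finger_gap: 19.7
grip_force: 0.7
```

>>> apply_moves(series="0 -0.004 0 0 0.54;0 0 0 0 0.54")

```text
time: 19.32
tool_pos: [482.0, -179.2, 124.1]
tcp_rot: [180.0, 0.0, 105.4]
ft_force: [1.1, 1.7, 0.6]
finger_gap: 19.6
grip_force: 1.1
```

```bash
python3 -c "
from h import *
b=knob2(); print(prof(b)); print(prof(snapshot('side')))"
```

```text
n 154 u 292.90 v 173.86 rows 166 182 z [196.4 216.1 227.5] [ 482.  -179.2  124.1] [ 1.7  1.7 -0.2] 19.37
(np.float64(292.77), np.float64(166.05), np.float64(181.69))
(np.float64(293.31), np.float64(166.05), np.float64(181.78))
```

>>> apply_moves(series="0 -0.002 0 0 0.54;0 0 0 0 0.54;0 0.006 0 0 0.3;0 0 0 0 -0.2;0 0 0 0 -0.2")

```text
time: 19.83
tool_pos: [482.8, -179.0, 123.8]
tcp_rot: [-180.0, -0.0, 105.4]
ft_force: [-0.1, 0.2, 0.2]
finger_gap: 50.9
grip_force: 0.0
```

>>> apply_moves(series="0 0 0 0 -0.2;0 0 0 0 -0.2;0 0 -0.05 0 -0.2;0 0 -0.1 0 -0.2;0 0 -0.1 0 -0.2")

```text
time: 20.25
tool_pos: [481.7, -178.4, 198.2]
tcp_rot: [-179.8, -0.1, 105.3]
ft_force: [0.3, -1.9, 0.7]
finger_gap: 50.9
grip_force: 0.0
```

>>> apply_moves(series="0 0 -0.11 0 -0.2;0 0 -0.11 0 -0.2;0 0 -0.11 0 0.5;0 0 0 0 1;0 0 0 0 1")

```text
time: 20.67
tool_pos: [484.2, -179.6, 300.8]
tcp_rot: [179.8, 0.2, 105.4]
ft_force: [-0.1, 0.5, -1.2]
finger_gap: 15.5
grip_force: 0.0
```

```bash
python3 -c "
from h import *
b=knob2(); print(prof(b)); s=wrist('w6'); print(red(s,226,110))"
```

```text
n 154 u 293.02 v 173.93 rows 166 182 z [195.5 216.  226.7] [ 483.3 -179.1  298.4] [-0.2  1.2 -1. ] 20.72
(np.float64(292.95), np.float64(166.1), np.float64(181.87))
(array([379.40866035,  36.67456022]), array([ 356,   10,   48,   55, 1478], dtype=int32), array([509.0252 , -49.69929], dtype=float32), array([118.08018 ,  58.999302], dtype=float32), ((117.94756317138672, 58.98832702636719), (21.830406188964844, 22.50345230102539), 42.32122039794922))
```

>>> apply_moves(series="0.098 0.049 0 0 1;0.098 0.049 0 0 1;0.098 0.047 0 0 1;0.098 0.047 0 0 1;0 0 0 0 1")

```text
time: 21.18
tool_pos: [507.0, -45.3, 295.6]
tcp_rot: [-179.9, -0.2, 105.6]
ft_force: [-0.7, -0.4, 1.0]
finger_gap: -0.3
grip_force: 0.0
```

>>> apply_moves(series="0 0 0.07 0 1;0 0 0.07 0 1;0 0 0.06 0 1;0 0 0 0 1;0 0 0 0 1")

```text
time: 21.6
tool_pos: [505.8, -50.2, 235.5]
tcp_rot: [-179.7, -0.1, 105.3]
ft_force: [0.7, -0.0, 0.6]
finger_gap: 0.2
grip_force: 0.0
```

>>> apply_moves(series="0 0 0.01 0 1;0 0 0.01 0 1;0 0 0 0 1")

```text
time: 21.85
tool_pos: [507.7, -50.5, 232.3]
tcp_rot: [180.0, 0.0, 105.3]
ft_force: [0.4, -0.2, -0.1]
finger_gap: 0.3
grip_force: 0.0
```

>>> apply_moves(series="0.007 0 0.007 0 1;0 0 0.007 0 1;0 0 0 0 1")

```text
time: 22.1
tool_pos: [506.8, -48.1, 227.6]
tcp_rot: [-180.0, -0.0, 105.4]
ft_force: [0.1, -0.1, -0.7]
finger_gap: -0.0
grip_force: 0.0
```

>>> apply_moves(series="0 0 0.005 0 1;0 0 0.003 0 1;0 0 0 0 1")

```text
time: 22.35
tool_pos: [507.2, -48.3, 225.9]
tcp_rot: [179.9, 0.0, 105.4]
ft_force: [0.3, -0.1, 3.6]
finger_gap: 0.3
grip_force: 1.7
```

>>> apply_moves(series="0 0 0.005 0 1;0 0 0 0 1")

```text
time: 22.52
tool_pos: [507.2, -48.4, 224.5]
tcp_rot: [179.9, 0.0, 105.4]
ft_force: [-0.7, -0.3, 5.0]
finger_gap: 0.1
grip_force: 2.7
```

Contact came at 226 mm, which is the height of a fully dropped pin. I'll push gently.

>>> apply_moves(series="0 0 0.005 0 1;0 0 0.003 0 1;0 0 0 0 1")

```text
time: 22.77
tool_pos: [507.2, -48.5, 222.4]
tcp_rot: [179.9, 0.0, 105.4]
ft_force: [-1.1, 0.6, 6.6]
finger_gap: 0.3
grip_force: 3.3
```

>>> apply_moves(series="0 0 0.005 0 1;0 0 0 0 1")

```text
time: 22.93
tool_pos: [507.2, -48.5, 221.0]
tcp_rot: [179.9, 0.1, 105.3]
ft_force: [-3.5, 0.4, 8.1]
finger_gap: -0.0
grip_force: 3.8
```

>>> apply_moves(series="0 0 0.004 0 1;0 0 0 0 1")

```text
time: 23.1
tool_pos: [507.2, -48.5, 219.9]
tcp_rot: [179.9, 0.1, 105.4]
ft_force: [-2.6, -0.6, 9.5]
finger_gap: -0.1
grip_force: 4.3
```

```bash
python3 -c "
from h import *
b=knob2()"
```

```text
n 125 u 292.74 v 176.93 rows 170 184 z [188.9 205.8 219.5] [507.1 -48.5 219.9] [-2.6 -0.6  9.3] 23.15
```

>>> apply_moves(series="0 0 0.004 0 1;0 0 0 0 1")

```text
time: 23.32
tool_pos: [507.2, -48.6, 218.8]
tcp_rot: [179.9, 0.1, 105.3]
ft_force: [-4.2, -0.0, 8.6]
finger_gap: -0.1
grip_force: 4.4
```

>>> apply_moves(series="0 0 0.003 0 1;0 0 0 0 1")

```text
time: 23.48
tool_pos: [507.2, -48.6, 218.0]
tcp_rot: [179.9, 0.1, 105.3]
ft_force: [-3.2, -0.3, 9.7]
finger_gap: -0.2
grip_force: 4.7
```

>>> apply_moves(series="0 -0.003 0.003 0 1;0 -0.003 0.003 0 1;0 0 0 0 1")

```text
time: 23.73
tool_pos: [505.5, -48.9, 215.5]
tcp_rot: [179.9, 0.0, 105.4]
ft_force: [-0.0, 0.2, 4.5]
finger_gap: 0.2
grip_force: 2.6
```

>>> apply_moves(series="0 -0.002 0.004 0 1;0 0 0.003 0 1;0 0 0 0 1")

```text
time: 23.98
tool_pos: [504.9, -49.0, 213.3]
tcp_rot: [179.9, 0.0, 105.4]
ft_force: [-0.2, 0.1, 4.4]
finger_gap: 0.4
grip_force: 2.4
```

The side force has gone and the push is down to 4.4 N. Continuing.

>>> apply_moves(series="0 0 0.005 0 1;0 0 0.005 0 1;0 0 0 0 1")

```text
time: 24.23
tool_pos: [504.8, -49.0, 210.0]
tcp_rot: [180.0, 0.0, 105.4]
ft_force: [-0.1, -0.4, 4.7]
finger_gap: 0.2
grip_force: 2.3
```

>>> apply_moves(series="0 0 0.005 0 1;0 0 0.004 0 1;0 0 0 0 1")

```text
time: 24.48
tool_pos: [504.7, -48.9, 207.2]
tcp_rot: [180.0, 0.0, 105.4]
ft_force: [-0.8, 1.0, 4.9]
finger_gap: 0.2
grip_force: 2.3
```

>>> apply_moves(series="0 0 0.004 0 1;0 0 0 0 1")

```text
time: 24.65
tool_pos: [504.6, -48.9, 206.0]
tcp_rot: [180.0, 0.0, 105.4]
ft_force: [-0.4, -0.2, 4.4]
finger_gap: 0.1
grip_force: 2.5
```

>>> apply_moves(series="0 0 0.004 0 1;0 0 0 0 1")

```text
time: 24.82
tool_pos: [504.8, -49.0, 205.0]
tcp_rot: [180.0, 0.0, 105.4]
ft_force: [-1.3, 0.6, 5.3]
finger_gap: -0.1
grip_force: 2.6
```

>>> apply_moves(series="0 0 0.003 0 1;0 0 0 0 1")

```text
time: 24.98
tool_pos: [504.9, -49.1, 204.9]
tcp_rot: [179.9, 0.0, 105.4]
ft_force: [-2.6, -0.4, 10.1]
finger_gap: -0.2
grip_force: 4.9
```

>>> apply_moves(series="0 0 0.003 0 1;0 0 0 0 1;0 0 0 0 1")

```text
time: 25.23
tool_pos: [505.0, -49.1, 204.8]
tcp_rot: [179.9, 0.1, 105.4]
ft_force: [-4.9, -0.1, 15.5]
finger_gap: 0.0
grip_force: 7.5
```

>>> apply_moves(series="0 0 -0.01 0 1;0 0 -0.05 0 1;0 0 -0.08 0 1;0 0 -0.1 0 1;0 0 0 0 1")

```text
time: 25.65
tool_pos: [506.5, -49.2, 280.5]
tcp_rot: [179.6, 0.2, 105.4]
ft_force: [0.6, -0.7, 1.2]
finger_gap: 0.4
grip_force: 0.0
```

>>> apply_moves(series="-0.1 0 -0.05 0 1;-0.1 0 0 0 1;-0.1 0 0 0 1;0 0 0 0 1;0 0 0 0 1")

```text
time: 26.07
tool_pos: [528.1, -136.9, 288.6]
tcp_rot: [-179.9, -0.1, 105.2]
ft_force: [-0.6, 0.5, 0.8]
finger_gap: -0.1
grip_force: 0.0
```

```bash
python3 - <<'E'
from h import *
b=knob2(); s=wrist('w7'); b2=snap('side','side7')
print(red(s,204,110))
y=cv2.resize(b2['frame'][150:220,260:330],(500,500),interpolation=cv2.INTER_CUBIC); cv2.imwrite('pics/c7.png',np.hstack([y,cv2.resize(s['frame'],(300,225)).__class__ and cv2.copyMakeBorder(cv2.resize(s['frame'],(300,225)),0,275,0,0,cv2.BORDER_CONSTANT)]))
E
```

```text
n 147 u 293.54 v 179.71 rows 172 188 z [175.5 196.5 205.7] [ 528.  -135.9  288.8] [0.1 0.5 0.4] 26.12
(array([285.68129139,  89.82036424]), array([ 264,   67,   44,   47, 1208], dtype=int32), array([507.43698, -49.85621], dtype=float32), array([88.27582  ,  2.9524984], dtype=float32), ((88.06651306152344, 2.9342641830444336), (22.341447830200195, 22.927776336669922), 42.07845687866211))
```

View pics/c7.png

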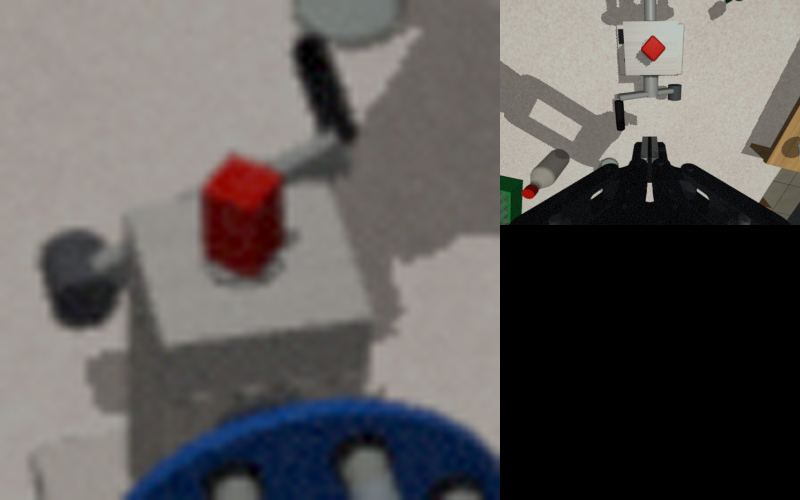

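The picture shows the pin upright at crop (243,215) with its collar at the plate. One more light push, slightly to the -x side, will make sure the collar sits flat.

>>> apply_moves(series="0.101 -0.002 0 0 1;0.101 -0.002 0 0 1;0.101 -0.002 0 0 1;0 0 0 0 1")

```text
time: 26.55
tool_pos: [501.3, -43.4, 290.0]
tcp_rot: [180.0, -0.1, 105.6]
ft_force: [0.2, 0.9, 0.1]
finger_gap: -0.0
grip_force: 0.0
```

>>> apply_moves(series="0 0 0.08 0 1;0 0 0.08 0 1;0 0 0.08 0 1;0 0 0 0 1;0 0 0 0 1")

```text
time: 26.97
tool_pos: [501.4, -47.8, 216.7]
tcp_rot: [-179.8, -0.1, 105.4]
ft_force: [0.6, -0.3, -0.0]
finger_gap: -0.1
grip_force: 0.0
```

>>> apply_moves(series="0 0 0.01 0 1;0 0 0.01 0 1;0 0 0 0 1")

```text
time: 27.22
tool_pos: [503.2, -48.6, 212.8]
tcp_rot: [179.9, 0.0, 105.4]
ft_force: [-0.8, 0.6, 0.1]
finger_gap: 0.4
grip_force: 0.0
```

>>> apply_moves(series="0 0 0.008 0 1;0 0 0.008 0 1;0 0 0.005 0 1;0 0 0 0 1")

```text
time: 27.55
tool_pos: [502.5, -48.5, 205.3]
tcp_rot: [-180.0, -0.0, 105.3]
ft_force: [0.2, -0.4, 0.4]
finger_gap: -0.2
grip_force: 0.2
```

>>> apply_moves(series="0 0 0.003 0 1;0 0 0 0 1")

```text
time: 27.72
tool_pos: [502.7, -48.7, 205.2]
tcp_rot: [180.0, 0.0, 105.4]
ft_force: [-0.3, -0.9, 1.9]
finger_gap: -0.1
grip_force: 1.4
```

>>> apply_moves(series="0 0 0.003 0 1;0 0 0 0 1")

```text
time: 27.88
tool_pos: [502.9, -48.8, 205.0]
tcp_rot: [179.9, 0.1, 105.4]
ft_force: [-3.2, -0.3, 9.3]
finger_gap: -0.1
grip_force: 4.0
```

```bash
python3 - <<'E'
from h import *
def pr(s,p):
    c=np.linalg.inv(s['extrinsics'])@[*p,1]; return (s['intrinsics']@(c[:3]/c[2]))[:2]
s4=pickle.load(open('side4.pkl','rb'));s7=pickle.load(open('side7.pkl','rb'));k=pickle.load(open('k2.pkl','rb'))
def reg(a,b,dz0):
    # subpixel shift of knob by ECC on redness
    R=lambda s:(s['frame'][...,2].astype(np.float32)-s['frame'][...,1])
    A=cv2.GaussianBlur(R(a),(0,0),1)[155:190,280:310]; 
    W=np.float32([[1,0,0],[0,1,dz0]])
    cc,W=cv2.findTransformECC(A,cv2.GaussianBlur(R(b),(0,0),1),np.float32([[1,0,280],[0,1,155+dz0]]),cv2.MOTION_TRANSLATION,(3,200,1e-6),None,3)
    return W[0,2]-280,W[1,2]-155,cc
print(reg(s4,s7,8),reg(k,s7,6),reg(s4,k,1.5))
for z in (0,1,2,22,27): print(z,pr(s7,[507,-48.5,163+22+z]).round(2))
print(prof(s4),prof(s7))
E
```

```text
(np.float32(-2.588501), np.float32(8.173294), 0.9898435123839356) (np.float32(-0.8959656), np.float32(6.758316), 0.9948495583233374) (np.float32(-1.7174683), np.float32(1.398468), 0.9921036441072602)
0 [293.16 180.17]
1 [293.17 179.89]
2 [293.18 179.61]
22 [293.39 173.93]
27 [293.44 172.49]
(np.float64(295.72), np.float64(163.93), np.float64(179.66)) (np.float64(293.54), np.float64(172.12), np.float64(187.49))
```

>>> apply_moves(series="0 0 0.003 0 1;0 0 0.002 0 1;0 0 0 0 1")

```text
time: 28.13
tool_pos: [503.1, -48.9, 204.8]
tcp_rot: [179.9, 0.1, 105.4]
ft_force: [-7.7, 0.3, 17.0]
finger_gap: 0.0
grip_force: 8.3
```

Image registration shows the pin has come down at least the full 27 mm, so it is home. I'll retreat and hand in.

>>> apply_moves(series="0 0 -0.01 0 1;0 0 -0.05 0 1;0 0 -0.1 0 1;0 0 -0.1 0 1;0 0 -0.1 0 1")

```text
time: 28.55
tool_pos: [502.1, -48.4, 310.8]
tcp_rot: [-179.9, -0.0, 105.4]
ft_force: [0.6, 0.3, -0.3]
finger_gap: 0.2
grip_force: 0.0
```

>>> apply_moves(series="0 0 0 0 1;0 0 0 0 1;0 0 0 0 1")

```text
time: 28.8
tool_pos: [502.5, -48.4, 309.6]
tcp_rot: [-180.0, -0.0, 105.4]
ft_force: [0.1, 0.5, -0.8]
finger_gap: -0.1
grip_force: 0.0
```

```bash
python3 -c "
from h import *
b=knob2(); print(hand_in())"
```

```text
n 147 u 293.54 v 179.71 rows 172 188 z [175.9 198.5 205.6] [502.1 -48.4 308.7] [ 0.8 -0.4 -0.4] 28.85
the job is handed in; nothing more can be done
None
```

The red pin dropped into a cross-hole and was pushed home until its collar met the plate, then released; pushing peaked at about 19 N, and I handed the job in at 28.9 s without seeing a verdict.

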